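# Drive the stuck pin out of an easel hinge

### The arm

A 7-joint arm with a two-finger parallel gripper is mounted at the origin on the work surface. World frame = base frame: x ahead of the robot, y to its left, z up, the work surface at z = 0. Lengths are in m, angles in rad, forces in N, time in s.
With the tool pointing down it reaches from about 0.35 to 0.9 m from the base axis. Payload 8.1 kg.
Tool frame: the origin (TCP) lies midway between the tips of the shut fingers; the grasp point (between the pads) lies 19 mm behind it; z points along the fingers, y is the line along which they close (so a half turn about z gives the same grasp; the last joint's range is limited). The gripper opens to 85 mm and grips with 20 to 120 N. Pads are 22 mm wide; open, the fingers measure 114 mm over their backs; the gripper's body (76 mm by 85 mm) begins 54 mm behind the grasp point. The pads swing forward as they close: fully open they stand 13 mm farther back than shut.
Start: joints at [1.051, 0.434, 0.025, 1.573, -0.012, 1.134, -0.075], TCP at [0.253, -0.572, 0.202] pointing down, gripper open.
Joint ranges: [-2.62, 2.62], [-0.44, 2.09], [-1.27, 1.32], [0.08, 2.57], [-1.32, 4.46], [0.12, 2], [-2.74, 2.74]. Speed limits (rad/s): [2.22, 2.22, 3.01, 3.01, 3.14, 3.14, 3.14].

### API

Orientations are given as a unit quaternion [x, y, z, w].
In Python, from bench import status, imaging, bot gives the robot as it stands. The module is installed in compiled form; this text tells all that it offers.
- The arm moves only by the shell command python3 -m creep 'ROWS' [FORCE]. ROWS is text: rows parted by semicolons, each of 7 numbers parted by spaces: the shift along the world's x, y, z in cm, then the turn, a rotation vector about the world's x, y, z in rad, then the opening, from 0 (shut) to 1 (fully open). A call has 1 to 10 rows; each row shifts and turns the commanded pose from where the row before left it; what a row does not reach is not made up. A row lasts 1/10 s, in which the tool goes at most 50 mm and 8.59 degrees, less where a joint would pass 70% of its speed; a pose out of reach is approached as far as the arm can. A call with a gripper value outside its range is refused whole. The fingers move at their own pace and stop on an object; FORCE is the grip in N (left out, the last holds). Time passes only in rows, so rows that do not move let the fingers close. It gives the time, the measured TCP pose, the force, the opening and the grip force at its end, in the units of the state.
- status.read_state(): the state, without advancing time (a new reading comes with each control period).
- imaging.camera(name): name is "scene" or "side" or "wrist"; returns the picture (480x640x3 uint8, blue, green, red); there is no depth.
- imaging.camera_info(name): a dict with "camera_matrix" (3x3 intrinsics, pixels), "R" (3x3) and "t" (3): a world point X has camera coordinates R X + t; the wrist camera has in their place "tool_from_camera" (4x4, takes a point from camera to tool coordinates, whose origin is the TCP and whose axes are the flange's). Camera axes: x right, y down, z forward; pixel columns grow to the right and rows downward; lengths in m; the calibration is good to about 2 mm. A picture is of the moment at which its call begins: read the wrist's pose just before it. camera_info takes no time and is no camera call.
- bot.hand_in(): hands the job in; it is judged then, once.
The state is a dict: "time": time; "qpos": joint angles; "qvel": joint speeds; "joint_efforts": joint torques, N m; "tool_pos": TCP position; "tcp_rot": TCP orientation; "contact_force": force on the tool from outside, world axes, zero at the start; "ft_torque": the same for the moment, N m; "gripper_width": opening from 0.0 (shut) to 1.0 (fully open); "finger_force": force on a finger pad.
Only numpy, scipy, OpenCV 4.12 (cv2) and the standard library are available. Lean on these libraries where they do the work, as an engineer would, in place of code of your own. Each camera call takes 0.05 s, during which the arm holds its last target. There are 200 camera calls.

### The job

The brass pin of the easel hinge is stuck. Take the red drift punch from its rest, find the bore in the green face by feel with its tip and push the pin through from that side until the green leaf is free of it (pin sunk 30 mm or more), then lay the punch back on its rest as it was, lying in both notches. Push slowly and steadily, never with more than 25 N on the hinge, touch the hinge with the punch only, not with the gripper, and leave the other things where they are.

Things in the scene. Friction and masses are not known exactly. Their poses are not given: they have to be found in the camera images.
- hinge: easel hinge fixed to the table, origin on the table: pale battens 22 mm high (180 mm in x, 70 in y; a cross batten 120 in y at x = -65 mm), a dark steel plate and on it a knuckle block 46 mm wide (x), y from -20 to +20 mm, its top 97 mm up: green near leaf y = +20 to -7.5 mm, bare steel far leaf -8.5 to -20 mm. Its foot is in slots along x, screwed tight: it cannot be shifted.
- green_face (a point): point in the plane of the green face, 80 mm above the table, at the middle of the slots; axes as the hinge (y out of the face). The bore (round, 10 mm, sharp edges, along y through both leaves, mid-width of the block) is at this height, but the block stands anywhere from 20 mm to the -x to 20 mm to the +x side of this point: find it by feel (its sides are flat, 63 to 97 mm up) or sight.
- pin (a joint): brass pin in the bore, 9 mm thick, 40 long, 15 mm head at its -y end. Value: depth of its headless end below the green face (m), growing as it is driven to -y; 0.004 to 0.008 at the start. The green leaf is free from 0.028 on; rigid stop at 0.038, still held in the far leaf. It resists with about 9 N of friction plus 150 N per m/s, and stays where it is left.
- punch_grip (a point): centre of the red square body (12 x 12 mm, 100 mm long along y) of the drift punch, about 120 g. Its straight round steel tip, 6 mm thick and 52 mm long, points along -y, coaxial: the tip's end is 102 mm from this point. At the start it lies level on its rest, z up.
- rest_seat (a point): where the punch's body centre belongs on the wooden rest, 45 mm above the table. The rest is fixed: a board 75 x 100 x 8 mm with two posts 12 mm thick at y = -33 and +33 mm (54 mm clear between). The punch lies along the rest's y across both posts, its underside 39 mm up, in open notches 32 mm wide (x) and 7 mm deep. At the start its tip points to -y.
- mug: orange mug, 80 mm wide, 95 high; not part of the job. Origin: centre of its underside.
- brush_jar: green glass jar with brushes, 76 mm wide, brushes up to 190 high; not part of the job. Origin: centre of its underside.
- ink: amber ink jar with black cap, 50 mm wide, 70 high; not part of the job. Origin: centre of its underside.
- eraser: white eraser, 50 x 22 x 13 mm; not part of the job. Origin: centre of its underside.
- tape: roll of paper tape, 90 mm wide, 24 high; not part of the job. Origin: centre of its underside.
- hammer: small hammer lying flat; not part of the job. Origin: centre of its underside (of its handle line).
- charcoal_tin: dark flat tin, 60 x 110 x 18 mm; not part of the job. Origin: centre of its underside.
- punch: the drift punch; origin at the middle of the underside of its red body, 6 mm below punch_grip, same axes.
Things that resemble listed ones, but are neither listed nor needed, are in the scene too. Of the things shaped like the punch, the red one is meant. There is more than one size of the hinge; the job needs the smaller.

How it is judged:
On the way, in this order (a step that is already met when the one before it is completed fails the run):
1. the punch is lifted off its rest (z of punch_grip in the frame of rest_seat above 0.015 m), for 0.1 s.
2. the pin is driven at least 29 mm deep, clear of the green leaf (value of joint pin above 0.029 m), for 0.1 s.
At the end, for the whole second after the job is handed in: The pin is sunk at least 29 mm below the green face, and the punch lies released, level (within 0.07 rad) and at rest in both notches of its rest: its body centre within 14 mm across, 18 mm along and 5 mm in height of the seat, its axis within 0.2 rad of the rest's (either way round) (value of joint pin above 0.029 m and x of punch_grip in the frame of rest_seat between -0.014 and 0.014 m and y of punch_grip in the frame of rest_seat between -0.018 and 0.018 m and z of punch_grip in the frame of rest_seat between -0.005 and 0.005 m and angle between the y axis of punch_grip and the y axis of rest_seat, either way round below 0.2 rad and angle between punch_grip's own y axis and vertical between 1.5 and 1.64 rad and linear speed of punch below 0.02 m/s); the robot touches nothing.
It fails at once if the punch presses on the hinge or its pin with more than 25 N (contact force between punch and hinge above 25 N).
It fails at once if the gripper or arm touches the hinge (more than 3 N) (contact force between any of the fingers, the arm and hinge above 3 N).
It fails at once if another thing is moved by more than 30 mm (distance of any of mug, brush_jar, ink, eraser, tape, hammer, charcoal_tin from where it was at the start of the episode above 0.03 m).
It also fails if it takes over 58 s, if anything falls off the work surface, if the arm or the gripper's body presses on something with over 40 N, if the wrist force passes 120 N, or if a joint passes its speed limit or range.

## Working session

There is one attempt and no reset: what is moved stays moved. The work goes in short steps, Python scripts to look and compute and a shell command to move; the robot and the scene stay as the last step left them, time stands still between calls to the robot, and variables do not carry over. Pictures are saved under pics/ and viewed, at most 10 in all, crops included, and the job is handed in when it is done.

```bash
mkdir -p pics
python3 - <<'E'
from bench import status, imaging
import cv2, numpy as np
s=status.read_state(); print(s['time'],s['tool_pos'],s['tcp_rot'],s['contact_force'],s['gripper_width'])
for n in ['scene','side','wrist']:
    cv2.imwrite(f'pics/{n}0.png',imaging.camera(n)); i=imaging.camera_info(n)
    print(n,{k:np.round(v,4).tolist() for k,v in i.items()})
E
```

```text
0.0 [ 0.25270419 -0.57103482  0.20152374] [ 9.78377743e-01  2.06824494e-01 -2.34608234e-04 -7.52334086e-04] [ 0.34842594 -0.1379778  -0.40875686] 1.0007944013577201
scene {'camera_matrix': [[510.2402, 0.0, 319.5579], [0.0, 510.2402, 239.8218], [0.0, 0.0, 1.0]], 'R': [[-0.1185, 0.9929, 0.0085], [0.5748, 0.0756, -0.8148], [-0.8097, -0.0917, -0.5796]], 't': [0.0358, -0.193, 1.5942]}
side {'camera_matrix': [[557.8562, 0.0, 311.2228], [0.0, 557.8562, 239.3364], [0.0, 0.0, 1.0]], 'R': [[-0.9808, -0.1947, 0.0099], [-0.1425, 0.6817, -0.7176], [0.133, -0.7052, -0.6964]], 't': [0.4913, 0.1058, 1.3634]}
wrist {'camera_matrix': [[362.9031, 0.0, 318.9566], [0.0, 362.9031, 240.5168], [0.0, 0.0, 1.0]], 'tool_from_camera': [[0.0008, -0.9468, -0.3219, 0.0827], [1.0, 0.0007, 0.0004, 0.0004], [-0.0002, -0.3219, 0.9468, -0.1712], [0.0, 0.0, 0.0, 1.0]]}
```

View pics/scene0.png

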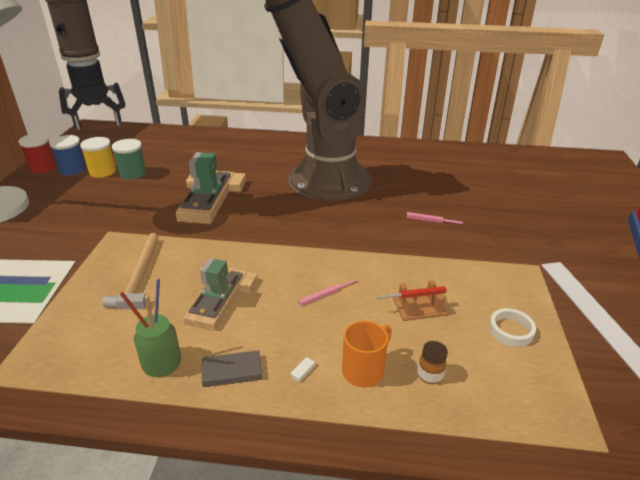

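View pics/side0.png

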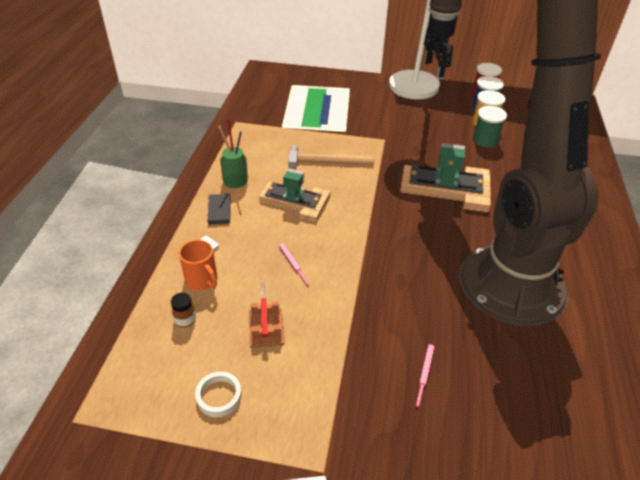

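The red punch lies on its rest at scene (424,292) and side (264,312). The pink lookalikes are at scene (330,291) and (430,217). There are two hinges, at scene (218,290) and (207,187), and I'll decide which is the smaller by measuring. Next is one close crop montage.

```bash
cat > h.py <<'E'
import numpy as np, cv2
from bench import imaging,status
from scipy.spatial.transform import Rotation as Rn
def cam(n,st=None):
    i=imaging.camera_info(n);K=np.array(i['camera_matrix'])
    if n=='wrist':
        T=np.array(i['tool_from_camera']);Rt=Rn.from_quat(st['tcp_rot']).as_matrix()
        Rw=Rt@T[:3,:3];c=Rt@T[:3,3]+st['tool_pos'];return K,Rw.T,c
    R=np.array(i['R']);return K,R,-R.T@np.array(i['t'])
def ray(n,p,st=None):
    K,R,c=cam(n,st);d=R.T@np.linalg.inv(K)@[p[0],p[1],1];return c,d/np.linalg.norm(d)
def onz(n,p,z,st=None):
    c,d=ray(n,p,st);return c+d*(z-c[2])/d[2]
def tri(a,b):
    A=np.zeros((3,3));y=np.zeros(3)
    for c,d in (a,b):
        P=np.eye(3)-np.outer(d,d);A+=P;y+=P@c
    X=np.linalg.solve(A,y);return X,[np.linalg.norm((np.eye(3)-np.outer(d,d))@(X-c)) for c,d in(a,b)]
E
python3 - <<'E'
from h import *
a=cv2.imread('pics/scene0.png');b=cv2.imread('pics/side0.png')
f=lambda im,x,y,w,h:cv2.resize(im[y:y+h,x:x+w],(400,300),interpolation=cv2.INTER_CUBIC)
cv2.imwrite('pics/m.png',np.vstack([np.hstack([f(a,180,245,100,75),f(a,370,260,100,75)]),np.hstack([f(b,250,150,100,75),f(b,215,275,100,75)])]))
for n,im in(('scene',a),('side',b)):
    h=cv2.cvtColor(im,cv2.COLOR_BGR2HSV)
    m=(((h[...,0]<5)|(h[...,0]>175))&(h[...,1]>200)&(h[...,2]>120)).astype('uint8')
    for c in cv2.findContours(m,0,1)[0]:
        if cv2.contourArea(c)>40: print(n,'red',cv2.minAreaRect(c))
    m=((h[...,0]>65)&(h[...,0]<95)&(h[...,1]>90)).astype('uint8')
    for c in cv2.findContours(m,0,1)[0]:
        if cv2.contourArea(c)>80: print(n,'green',cv2.boundingRect(c))
    m=((h[...,0]<25)&(h[...,1]<140)&(h[...,2]>150)).astype('uint8')
# sizes: base of each hinge in the scene view
for p in[(188,318),(232,277),(178,212),(222,177)]: print(p,onz('scene',p,0.022).round(3))
E
```

```text
side green (285, 173, 18, 27)
side green (436, 148, 28, 38)
side green (475, 120, 26, 26)
(188, 318) [ 0.678 -0.229  0.022]
(232, 277) [ 0.537 -0.173  0.022]
(178, 212) [ 0.287 -0.389  0.022]
(222, 177) [ 0.078 -0.325  0.022]
```

View pics/m.png

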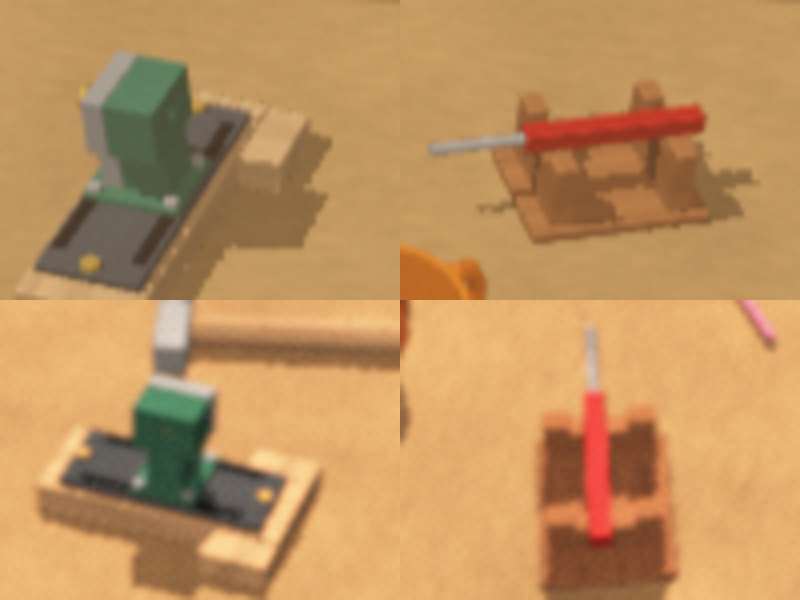

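The crops confirm the red punch in both notches, tip to scene (378,297) and side (262,282). The hinge on the mat (scene 218,290) is the smaller one, since its base is clearly shorter than the one at (207,187). Its cross batten faces the robot, and its green face looks to +y.

Run:
```python
from h import *
P={'tip':((378,297.5),(262.5,282.5)),'junc':((401.3,294.5),(263.5,298.3)),'tail':((445.5,289.8),(264.8,334.5))}
for k,(a,b) in P.items(): X,e=tri(ray('scene',a),ray('side',b));print(k,X.round(4),np.round(e,4))
# hinge picks (scene crop origin 180,245 ; side crop origin 250,150), scale 4
S=lambda x,y:(180+x/4,245+y/4); D=lambda x,y:(250+x/4,150+(y-300)/4)
# top of green block corners z=.097
for n,q in (('scene front top green left',onz('scene',S(103,108),.097)),('scene front top green right',onz('scene',S(156,115),.097)),('scene back top right',onz('scene',S(188,66),.097)),
 ('side near-left',onz('side',D(137,413),.097)),('side near-right',onz('side',D(206,426),.097)),('side back-left grn',onz('side',D(147,388),.097)),('side back right',onz('side',D(213,400),.097)),
 ('side batten near L',onz('side',D(40,487),.022)),('batten near at cross',onz('side',D(200,545),.022)),('cross corner near',onz('side',D(265,570),.022)),('cross far corner',onz('side',D(320,463),.022)),('cross inner far',onz('side',D(250,452),.022)),('battenfarL',onz('side',D(85,428),.022))): print(n,q.round(4))
```

```text
tip [0.5858 0.1582 0.0411] [0.0001 0.0001]
junc [0.5712 0.2066 0.0431] [0.001 0.001]
tail [0.543  0.302  0.0422] [0.0006 0.0006]
scene front top green left [ 0.6158 -0.201   0.097 ]
scene front top green right [ 0.6178 -0.1722  0.097 ]
scene back top right [ 0.5756 -0.1668  0.097 ]
side near-left [ 0.6084 -0.1659  0.097 ]
side near-right [ 0.5604 -0.1618  0.097 ]
side back-left grn [ 0.6081 -0.194   0.097 ]
side back right [ 0.5616 -0.1903  0.097 ]
side batten near L [ 0.6792 -0.1641  0.022 ]
batten near at cross [ 0.5574 -0.1272  0.022 ]
cross corner near [ 0.5095 -0.1114  0.022 ]
cross far corner [ 0.4928 -0.2304  0.022 ]
cross inner far [ 0.5435 -0.2323  0.022 ]
battenfarL [ 0.6647 -0.2346  0.022 ]
```

```bash
python3 -m creep '2.55 3.47 0.46 0 0 0.08 1;2.55 3.47 0.46 0 0 0.08 1;2.55 3.47 0.46 0 0 0.08 1;2.55 3.47 0.46 0 0 0.08 1;2.55 3.47 0.46 0 0 0.08 1;2.55 3.47 0.46 0 0 0.08 1;2.55 3.47 0.46 0 0 0.08 1;2.55 3.47 0.46 0 0 0.08 1;2.55 3.47 0.46 0 0 0.08 1;2.55 3.47 0.46 0 0 0.08 1'
python3 -m creep '2.55 3.47 0.46 0 0 0.08 1;2.55 3.47 0.46 0 0 0.08 1;2.55 3.47 0.46 0 0 0.08 1;0 0 0 0 0 0 1;0 0 0 0 0 0 1'
python3 - <<'E'
from h import *
import pickle
s=status.read_state();im=imaging.camera('wrist');cv2.imwrite('pics/w1.png',im);pickle.dump(s,open('w1.pkl','wb'))
print(s['tool_pos'],s['contact_force'],s['qpos'])
E
```

```text
time: 1.15
tool_pos: [0.5086, -0.223, 0.2484]
tcp_rot: [0.82, 0.573, -0.0, -0.0]
contact_force: [0.8, -0.1, 0.5]
gripper_width: 1.001
finger_force: 0.0
time: 1.65
tool_pos: [0.5847, -0.1194, 0.2616]
tcp_rot: [0.746, 0.666, -0.0, -0.0]
contact_force: [-0.9, -0.9, -0.4]
gripper_width: 1.002
finger_force: 0.0
[ 0.58467502 -0.11935616  0.26164923] [-0.8908614  -0.87127859 -0.41599673] [ 0.38209773  0.38006171 -0.38218611  1.53060253  0.14554493  1.25985095
 -0.13216576]
```

View pics/w1.png

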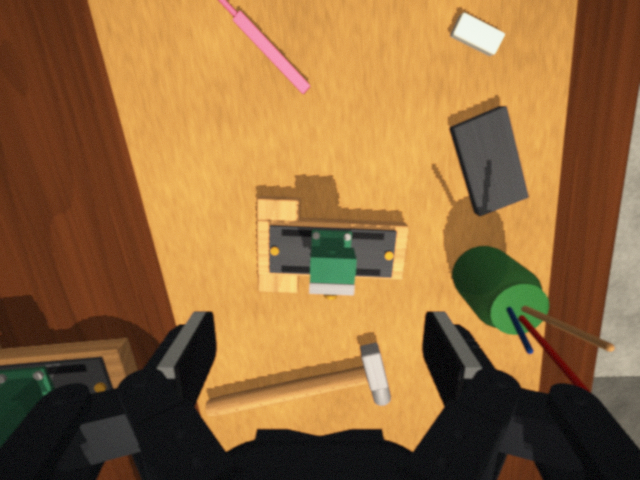

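The wrist view shows the small hinge at (333,250), with the block top at about x 311–356, y 256–296. The green face (darker) is above it in the picture, towards +y, and the cross batten is on the left.

Run:
```python
from h import *
import pickle
s=pickle.load(open('w1.pkl','rb'));im=cv2.imread('pics/w1.png')
h=cv2.cvtColor(im,cv2.COLOR_BGR2HSV)
R=(slice(185,310),slice(245,420))
def q(m,z,name):
    M=np.zeros(im.shape[:2],'uint8');M[R]=m[R]*255
    M=cv2.morphologyEx(M,cv2.MORPH_OPEN,np.ones((3,3)))
    c=max(cv2.findContours(M,0,1)[0],key=cv2.contourArea)
    X=np.array([onz('wrist',p,z,s)[:2] for p in c[:,0,:].astype(float)])
    r=cv2.minAreaRect((X*1000).astype('float32'));b=cv2.boxPoints(r)
    print(name,cv2.boundingRect(c),'rect mm',np.round(r[0],1),np.round(r[1],1),round(r[2],2),b.round(1).tolist())
print([h[y,333].tolist() for y in range(228,300,4)])
g=(h[...,0]>60)&(h[...,0]<95)&(h[...,1]>80)
q(g&(h[...,2]>85),.097,'green top')
q((h[...,1]<60)&(h[...,2]>110),.097,'steel')
q((h[...,1]<110)&(h[...,2]<100)&~g,.024,'plate')
big=cv2.resize(im[215:305,245:415],(800,424),interpolation=cv2.INTER_CUBIC);cv2.imwrite('pics/w1c.png',big)
```

```text
[[14, 103, 77], [73, 139, 75], [73, 145, 81], [74, 152, 62], [73, 126, 65], [71, 149, 60], [73, 134, 80], [72, 130, 63], [72, 130, 147], [72, 134, 148], [71, 132, 151], [72, 132, 149], [73, 133, 150], [71, 130, 153], [28, 21, 168], [15, 26, 220], [16, 24, 219], [19, 192, 205]]
green top (310, 257, 46, 27) rect mm [ 591.1 -183.6] [27.7 45.9] 81.29 [[566.2999877929688, -193.8000030517578], [611.7000122070312, -200.8000030517578], [615.9000244140625, -173.39999389648438], [570.5, -166.39999389648438]]
steel (310, 283, 44, 12) rect mm [ 588.1 -203.6] [12.2 44.4] 81.12 [[565.2000122070312, -206.1999969482422], [609.0999755859375, -213.0], [611.0, -201.0], [567.0999755859375, -194.1999969482422]]
plate (271, 226, 43, 47) rect mm [ 544.5 -183.3] [58.9 49.7] 81.19 [[515.4000244140625, -208.60000610351562], [564.5, -216.1999969482422], [573.5, -158.0], [524.4000244140625, -150.39999389648438]]
```

View pics/w1c.png

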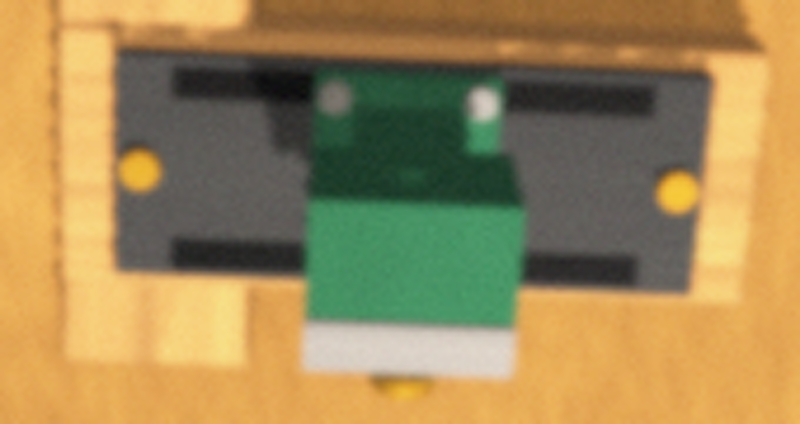

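```bash
python3 -m creep '-0.28 3.73 -0.6 0 0 0.04 1;-0.28 3.73 -0.6 0 0 0.04 1;-0.28 3.73 -0.6 0 0 0.04 1;-0.28 3.73 -0.6 0 0 0.04 1;-0.28 3.73 -0.6 0 0 0.04 1;-0.28 3.73 -0.6 0 0 0.04 1;-0.28 3.73 -0.6 0 0 0.04 1;-0.28 3.73 -0.6 0 0 0.04 1;-0.28 3.73 -0.6 0 0 0.04 1;-0.28 3.73 -0.6 0 0 0.04 1'
python3 -m creep '0 0 0 0 0 0 1;0 0 0 0 0 0 1'
python3 - <<'E'
from h import *
s=status.read_state();im=imaging.camera('wrist');cv2.imwrite('pics/w2.png',im)
print(s['time'],s['tool_pos'],s['contact_force'],Rn.from_quat(s['tcp_rot']).as_matrix()[:,0],s['qpos'])
h=cv2.cvtColor(im,cv2.COLOR_BGR2HSV)
m=(((h[...,0]<4)|(h[...,0]>174))&(h[...,1]>170)&(h[...,2]>110)).astype('uint8')*255
m=cv2.morphologyEx(m,cv2.MORPH_OPEN,np.ones((3,3)))
for c in cv2.findContours(m,0,1)[0]:
    if cv2.contourArea(c)<60: continue
    X=np.array([onz('wrist',p,.051,s)[:2] for p in c[:,0,:].astype(float)])
    r=cv2.minAreaRect((X*1000).astype('float32'));print(cv2.boundingRect(c),np.round(r[0],1),np.round(r[1],1),round(r[2],2),cv2.boxPoints(r).round(1).tolist())
E
```

```text
time: 2.7
tool_pos: [0.5568, 0.2515, 0.2017]
tcp_rot: [0.6, 0.8, -0.001, 0.001]
contact_force: [0.4, 1.2, -0.0]
gripper_width: 1.001
finger_force: 0.0
time: 2.9
tool_pos: [0.5565, 0.2514, 0.2017]
tcp_rot: [0.6, 0.8, -0.001, 0.0]
contact_force: [0.2, 0.2, 0.1]
gripper_width: 0.999
finger_force: 0.0
2.9 [0.55651375 0.25144395 0.20166166] [0.19526841 0.15673206 0.13450036] [-0.28109157  0.95968041 -0.0010237 ] [-0.13721006  0.47441616 -0.55189303  1.57418073  0.26397172  1.16919976
 -0.45890736]
(315, 152, 14, 107) [557.4 256.4] [11.2 98.6] 17.01 [[537.5999755859375, 301.8999938964844], [566.5, 207.6999969482422], [577.2000122070312, 210.89999389648438], [548.2999877929688, 305.20001220703125]]
```

View pics/w2.png

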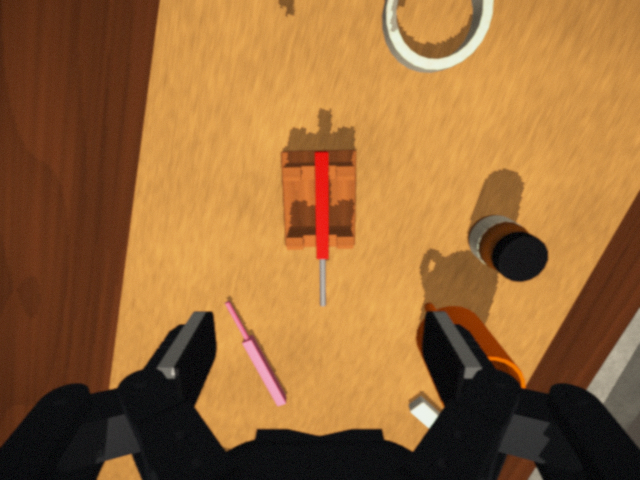

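The wrist view shows the red punch on its rest at (322,205), tip to (322,303). Mug and ink are clear to the right. The body measures 98.6 x 11.2 mm, close to the given 100 x 12. I'll descend and grip now.

```bash
python3 -m creep '0.1 0.45 -3 0 0 0.012 1;0 0 -4 0 0 0 0.8;0 0 -4 0 0 0 0.7;0 0 -3 0 0 0 0.6;0 0 -2 0 0 0 0.6;0 0 -1 0 0 0 0.6;0 0 -0.57 0 0 0 0.6;0 0 0 0 0 0 0.6;0 0 0 0 0 0 0.6' 70
python3 -m creep '0 0 0 0 0 0 0;0 0 0 0 0 0 0;0 0 0 0 0 0 0;0 0 0 0 0 0 0;0 0 0 0 0 0 0;0 0 0 0 0 0 0;0 0 0 0 0 0 0;0 0 0 0 0 0 0' 70
```

```text
time: 3.85
tool_pos: [0.5584, 0.2571, 0.0276]
tcp_rot: [0.595, 0.804, 0.001, 0.0]
contact_force: [-0.1, -0.2, 1.1]
gripper_width: 0.602
finger_force: 0.0
time: 4.65
tool_pos: [0.5575, 0.2571, 0.0264]
tcp_rot: [0.594, 0.804, 0.0, 0.0]
contact_force: [0.2, 0.2, 0.2]
gripper_width: 0.002
finger_force: 0.0
```

Run:
```python
from h import *
s=status.read_state();print(s['gripper_width'],s['finger_force'],s['tool_pos'],s['time'])
im=imaging.camera('wrist');b=imaging.camera('side');cv2.imwrite('pics/w3.png',im)
a=imaging.camera('scene')
o=np.hstack([cv2.resize(im[200:480,170:470],(400,373)),cv2.resize(b[230:370,200:350],(400,373)),])
cv2.imwrite('pics/m3.png',o)
```

```text
0.0024977547630003418 0.0 [0.55751476 0.25710323 0.02639302] 4.65
```

View pics/m3.png

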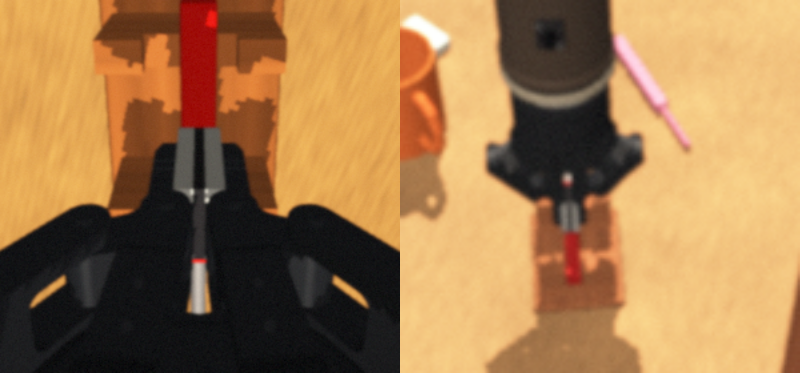

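```bash
python3 -m creep '0 0 0 0 0 0 0;0 0 1 0 0 0 0;0 0 1 0 0 0 0;0 0 0 0 0 0 0' 70
cat >> h.py <<'E'
def redm(im):
    h=cv2.cvtColor(im,cv2.COLOR_BGR2HSV)
    m=(((h[...,0]<4)|(h[...,0]>174))&(h[...,1]>170)&(h[...,2]>90)).astype('uint8')*255
    return cv2.morphologyEx(m,cv2.MORPH_OPEN,np.ones((3,3)))
E
python3 - <<'E'
from h import *
s=status.read_state();print(s['tool_pos'],s['contact_force'])
im=imaging.camera('wrist');cv2.imwrite('pics/w4.png',im)
for f in('pics/w3.png','pics/w4.png'):
    for c in cv2.findContours(redm(cv2.imread(f)),0,1)[0]:
        if cv2.contourArea(c)>40: print(f,cv2.boundingRect(c),cv2.minAreaRect(c))
a,b=cv2.imread('pics/w3.png'),im
o=np.hstack([cv2.resize(x[190:420,220:420],(400,460),interpolation=cv2.INTER_CUBIC) for x in(a,b)]);cv2.imwrite('pics/m4.png',o)
E
```

```text
time: 5.2
tool_pos: [0.5586, 0.258, 0.0486]
tcp_rot: [0.594, 0.804, 0.002, 0.001]
contact_force: [-0.3, 1.4, 1.0]
gripper_width: -0.001
finger_force: 0.0
[0.55864039 0.25797778 0.04858629] [-0.33279634  1.42686954  1.0480425 ]
pics/w3.png (305, 198, 28, 98) ((318.5, 246.5), (97.0, 27.0), 90.0)
pics/w4.png (304, 190, 24, 107) ((315.5, 243.0), (106.0, 23.0), 90.0)
```

View pics/m4.png

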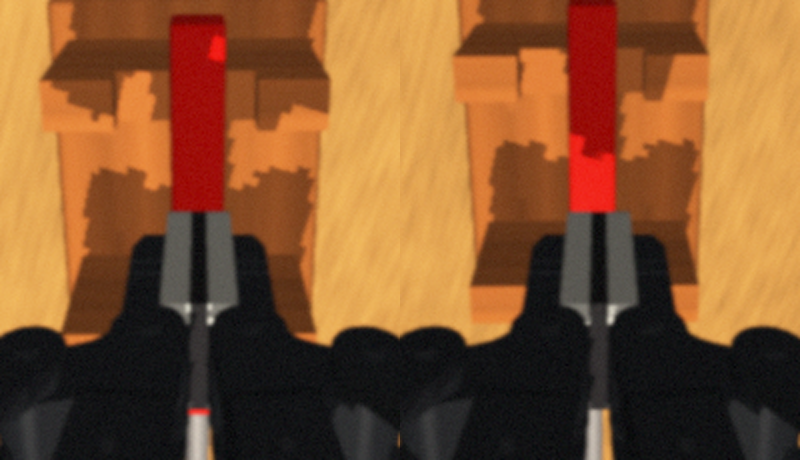

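The fingers closed just above the punch, which is still lying in the rest. The tips show at v≈296, short of where TCP should be. I'll feel for the punch's top gently to get the true tip height.

```bash
python3 -m creep '0 0 -1 0 0 0 0;0 0 -1.2 0 0 0 0;0 0 0 0 0 0 0;0 0 -0.1 0 0 0 0' |grep -E 'pos|contact'
for k in 1 ; do python3 -m creep '0 0 -0.1 0 0 0 0;0 0 -0.1 0 0 0 0' |grep -E 'pos|contact'; done
```

```text
tool_pos: [0.5569, 0.2568, 0.0221]
contact_force: [-1.7, -1.3, 8.7]
tool_pos: [0.5571, 0.2568, 0.022]
contact_force: [-5.9, -5.8, 25.1]
```

```bash
python3 -m creep '0 0 -0.1 0 0 0 0;0 0 -0.1 0 0 0 0' |grep -E 'pos|contact'
```

```text
tool_pos: [0.5573, 0.2569, 0.0219]
contact_force: [-11.8, -8.0, 44.4]
```

```bash
python3 -m creep '0 0 -0.1 0 0 0 0;0 0 -0.1 0 0 0 0' |grep -E 'pos|contact'
```

```text
tool_pos: [0.5575, 0.257, 0.0217]
contact_force: [-17.1, -13.0, 62.1]
```

```bash
python3 -m creep '0 0 0.5 0 0 0 0;0 0 1 0 0 0 0;0 0 2 0 0 0 0.5;0 0 0 0 0 0 0.5;0 0 0 0 0 0 0.5;0 0 0 0 0 0 0.5' 70
python3 - <<'E'
from h import *
s=status.read_state()
im=imaging.camera('wrist');cv2.imwrite('pics/w5.png',im);print(s['tool_pos'],s['gripper_width'],Rn.from_quat(s['tcp_rot']).as_matrix()[:,0])
m=redm(im)
for c in cv2.findContours(m,0,1)[0]:
    if cv2.contourArea(c)<60: continue
    X=np.array([onz('wrist',p,.051,s)[:2] for p in c[:,0,:].astype(float)])
    r=cv2.minAreaRect((X*1000).astype('float32'));print(cv2.boundingRect(c),np.round(r[0],1),np.round(r[1],1),round(r[2],2))
g=im[190:420,220:420];cv2.imwrite('pics/m5.png',cv2.resize(im[190:450,160:480],(640,520)))
E
```

```text
time: 6.85
tool_pos: [0.557, 0.2567, 0.0514]
tcp_rot: [0.594, 0.804, -0.001, -0.0]
contact_force: [0.3, -0.6, -0.6]
gripper_width: 0.497
finger_force: 0.0
[0.5570142  0.2566514  0.05143455] 0.49715737095750506 [-2.93463034e-01  9.55970371e-01 -3.11562518e-04]
(309, 187, 24, 177) [557.3 257.8] [11.7 99.9] 16.61
```

View pics/m5.png

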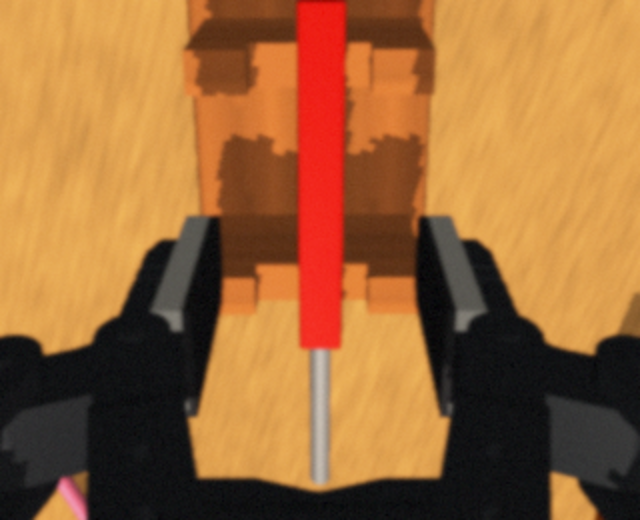

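The image shows the open fingers straddling the punch cleanly, with the body centred at column 320. It re-measures at 99.9 x 11.7 mm, undisturbed. I'll descend by the felt offset.

```bash
python3 -m creep '0 0.1 -1.5 0 0 0 0.5;0 0 -1.5 0 0 0 0.5;0 0 -0.5 0 0 0 0.5;0 0 0 0 0 0 0.5' |grep -E 'pos|contact'
```

```text
tool_pos: [0.5563, 0.2575, 0.0155]
contact_force: [0.3, 0.5, -0.0]
```

```bash
python3 -m creep '0 0 -0.5 0 0 0 0.5;0 0 -0.5 0 0 0 0.5;0 0 -0.4 0 0 0 0.5;0 0 -0.3 0 0 0 0.5;0 0 0 0 0 0 0.5' |grep -E 'pos|contact'
```

```text
tool_pos: [0.5573, 0.258, 0.0]
contact_force: [0.4, 0.0, 0.2]
```

```bash
python3 -m creep '0 0 0 0 0 0 0;0 0 0 0 0 0 0;0 0 0 0 0 0 0;0 0 0 0 0 0 0;0 0 0 0 0 0 0;0 0 0 0 0 0 0;0 0 0 0 0 0 0' 70
```

```text
time: 8.5
tool_pos: [0.5578, 0.2582, 0.0008]
tcp_rot: [0.594, 0.804, 0.0, 0.0]
contact_force: [-0.4, 0.0, 6.2]
gripper_width: 0.122
finger_force: 68.9
```

```bash
python3 -m creep '0 0 1 0 0 0 0;0 0 2 0 0 0 0;0 0 3 0 0 0 0;0 0 3 0 0 0 0;0 0 3 0 0 0 0' 70|grep -E 'pos|contact|finger'
python3 -m creep '0.73 -3.47 0 0 0 -0.056 0;0.73 -3.47 0 0 0 -0.056 0;0.73 -3.47 0 0 0 -0.056 0;0.73 -3.47 0 0 0 -0.056 0;0.73 -3.47 0 0 0 -0.056 0;0.73 -3.47 0 0 0 -0.056 0;0.73 -3.47 0 0 0 -0.056 0;0.73 -3.47 0 0 0 -0.056 0;0 0 0 0 0 0 0;0 0 0 0 0 0 0'
python3 - <<'E'
from h import *
s=status.read_state();R=Rn.from_quat(s['tcp_rot']).as_matrix()
print(s['tool_pos'],R.round(4).tolist())
ims={n:imaging.camera(n) for n in('wrist','scene','side')}
for n,i in ims.items(): cv2.imwrite(f'pics/{n}6.png',i)
for n,im in ims.items():
    for c in cv2.findContours(redm(im),0,1)[0]:
        if cv2.contourArea(c)>40: print(n,cv2.boundingRect(c),cv2.minAreaRect(c))
E
```

```text
tool_pos: [0.5571, 0.258, 0.1218]
contact_force: [-0.1, 1.8, -0.7]
finger_force: 68.3
time: 10.0
tool_pos: [0.6157, -0.0205, 0.1205]
tcp_rot: [0.759, 0.651, -0.0, -0.0]
contact_force: [0.5, 1.1, -2.2]
gripper_width: 0.122
finger_force: 68.3
[ 0.61572533 -0.02053434  0.12052089] [[0.1513, 0.9885, -0.0003], [0.9885, -0.1513, 0.0], [-0.0, -0.0003, -1.0]]
wrist (303, 215, 32, 221) ((318.5, 325.0), (220.0, 31.0), 90.0)
scene (23, 145, 31, 28) ((38.80769348144531, 158.53846740722656), (26.867910385131836, 27.65237808227539), 78.69007110595703)
side (259, 191, 8, 15) ((263.25341796875, 198.3424530029297), (4.717353343963623, 15.641751289367676), 24.443954467773438)
```

```bash
python3 -m creep '0.05 0 -2 0 0 0 0;0 0 -2 0 0 0 0;0 0 -2 0 0 0 0;0 0 -1.5 0 0 0 0;0 0 -1 0 0 0 0;0 0 0 0 0 0 0'|grep -E 'pos|contact'
python3 -m creep '-0.15 -0.99 0 0 0 0 0;-0.15 -0.99 0 0 0 0 0;-0.15 -0.99 0 0 0 0 0;0 0 0 0 0 0 0'|grep -E 'pos|contact'
python3 - <<'E'
from h import *
s=status.read_state();print(s['tool_pos'],s['time'])
t=np.array([.988,-.153]);n=np.array([.153,.988]);print('t',s['tool_pos'][:2]@t,'n',s['tool_pos'][:2]@n-np.array([.5932,-.1699])@n)
a=imaging.camera('scene');b=imaging.camera('side');cv2.imwrite('pics/scene7.png',a);cv2.imwrite('pics/side7.png',b)
cv2.imwrite('pics/m7.png',np.hstack([cv2.resize(a[245:320,185:285],(400,300),interpolation=cv2.INTER_CUBIC),cv2.resize(b[150:225,250:350],(400,300),interpolation=cv2.INTER_CUBIC)]))
E
```

```text
tool_pos: [0.6155, -0.019, 0.0342]
contact_force: [-0.6, 1.0, -0.6]
tool_pos: [0.6118, -0.0526, 0.0358]
contact_force: [-0.4, -1.2, -1.5]
[ 0.61182627 -0.05256872  0.03584576] 11.15
t 0.6125273697212941 n 0.11877312871612991
```

View pics/m7.png

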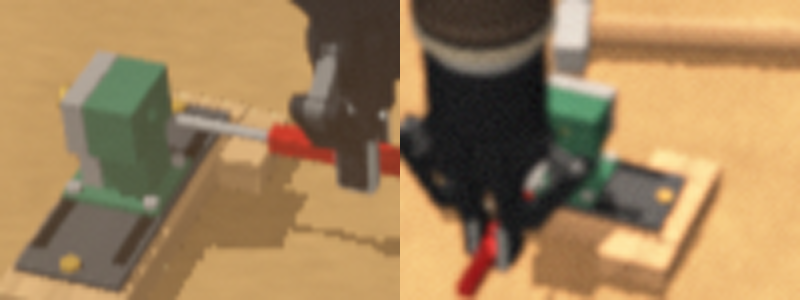

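The scene crop shows the tip level and in line with the bore on the green face at about crop (150,115). The gripper is well clear. I'll feel forward in 1 mm steps.

```bash
python3 -m creep '-0.06 -0.4 0 0 0 0 0;-0.06 -0.4 0 0 0 0 0;-0.03 -0.2 0 0 0 0 0;-0.03 -0.2 0 0 0 0 0;0 0 0 0 0 0 0'|grep -E 'pos|contact'; for i in 1; do python3 -m creep '-0.015 -0.1 0 0 0 0 0;-0.015 -0.1 0 0 0 0 0'|grep -E 'pos|contact'; done
```

```text
tool_pos: [0.61, -0.0616, 0.0354]
contact_force: [-0.2, -0.3, 0.0]
tool_pos: [0.6098, -0.0631, 0.0354]
contact_force: [0.0, -0.6, -1.0]
```

```bash
python3 -m creep '-0.015 -0.1 0 0 0 0 0;0 0 0 0 0 0 0'|grep -E 'pos|contact'
```

```text
tool_pos: [0.6096, -0.0644, 0.0354]
contact_force: [0.5, 0.3, -0.7]
```

```bash
python3 -m creep '-0.015 -0.1 0 0 0 0 0;-0.015 -0.1 0 0 0 0 0'|grep -E 'pos|contact'
```

```text
tool_pos: [0.6094, -0.0662, 0.0354]
contact_force: [0.4, 0.0, -1.0]
```

```bash
python3 -m creep '-0.015 -0.1 0 0 0 0 0;0 0 0 0 0 0 0'|grep -E 'pos|contact'
```

```text
tool_pos: [0.6092, -0.0675, 0.0354]
contact_force: [-0.1, 0.4, -1.5]
```

```bash
python3 -m creep '-0.015 -0.1 0 0 0 0 0;0 0 0 0 0 0 0'|grep -E 'pos|contact'
```

```text
tool_pos: [0.609, -0.0684, 0.0354]
contact_force: [0.1, 0.2, -2.0]
```

```bash
python3 -m creep '-0.015 -0.1 0 0 0 0 0;0 0 0 0 0 0 0'|grep -E 'pos|contact'
```

```text
tool_pos: [0.6088, -0.0694, 0.0354]
contact_force: [0.5, 0.2, -1.2]
```

```bash
python3 -m creep '-0.015 -0.1 0 0 0 0 0;0 0 0 0 0 0 0'|grep -E 'pos|contact'
```

```text
tool_pos: [0.6087, -0.0704, 0.0354]
contact_force: [0.3, 0.3, -1.4]
```

```bash
python3 -m creep '-0.015 -0.1 0 0 0 0 0;0 0 0 0 0 0 0'|grep -E 'pos|contact'
```

```text
tool_pos: [0.6086, -0.0714, 0.0354]
contact_force: [1.0, -0.3, -0.5]
```

```bash
python3 -m creep '-0.015 -0.1 0 0 0 0 0;0 0 0 0 0 0 0'|grep -E 'pos|contact'
```

```text
tool_pos: [0.6084, -0.0724, 0.0354]
contact_force: [0.7, 0.2, -0.9]
```

```bash
python3 -m creep '-0.015 -0.1 0 0 0 0 0;0 0 0 0 0 0 0'|grep -E 'pos|contact'
```

```text
tool_pos: [0.6082, -0.0734, 0.0354]
contact_force: [-0.4, 0.2, -0.7]
```

```bash
python3 -m creep '-0.015 -0.1 0 0 0 0 0;0 0 0 0 0 0 0'|grep -E 'pos|contact'
```

```text
tool_pos: [0.6082, -0.0743, 0.0354]
contact_force: [-0.7, 0.3, -0.7]
```

```bash
python3 -m creep '-0.015 -0.1 0 0 0 0 0;0 0 0 0 0 0 0'|grep -E 'pos|contact'
```

```text
tool_pos: [0.6081, -0.0744, 0.0355]
contact_force: [0.3, 2.5, -0.8]
```

```bash
python3 -m creep '-0.015 -0.1 0 0 0 0 0'|grep -E 'pos|contact'
```

```text
tool_pos: [0.6081, -0.0746, 0.0355]
contact_force: [0.2, 6.8, -1.3]
```

```bash
python3 -m creep '-0.007 -0.05 0 0 0 0 0;0 0 0 0 0 0 0'|grep -E 'pos|contact'
```

```text
tool_pos: [0.6081, -0.0745, 0.0356]
contact_force: [0.8, 7.0, -0.7]
```

```bash
python3 -m creep '-0.007 -0.05 0 0 0 0 0;0 0 0 0 0 0 0'|grep -E 'pos|contact'
```

```text
tool_pos: [0.6081, -0.0745, 0.0356]
contact_force: [-0.0, 8.3, -0.7]
```

```bash
python3 -m creep '-0.007 -0.05 0 0 0 0 0;0 0 0 0 0 0 0'|grep -E 'pos|contact'
```

```text
tool_pos: [0.6081, -0.0747, 0.0356]
contact_force: [1.0, 8.2, -1.0]
```

```bash
python3 -m creep '-0.015 -0.1 0 0 0 0 0;0 0 0 0 0 0 0'|grep -E 'pos|contact'
```

```text
tool_pos: [0.6079, -0.0755, 0.0356]
contact_force: [1.1, 8.9, -0.8]
```

```bash
python3 -m creep '-0.015 -0.1 0 0 0 0 0;0 0 0 0 0 0 0'|grep -E 'pos|contact'
```

```text
tool_pos: [0.6078, -0.0764, 0.0356]
contact_force: [0.3, 8.8, -0.4]
```

The force is flat at about 9 N while the tip advances, so it's on the pin and driving it. I'll keep pushing steadily at 15 mm/s.

```bash
python3 -m creep '-0.023 -0.15 0 0 0 0 0;-0.023 -0.15 0 0 0 0 0;-0.023 -0.15 0 0 0 0 0;-0.023 -0.15 0 0 0 0 0'|grep -E 'pos|contact'
```

```text
tool_pos: [0.607, -0.0817, 0.0357]
contact_force: [1.0, 10.4, -0.9]
```

```bash
python3 -m creep '-0.023 -0.15 0 0 0 0 0;-0.023 -0.15 0 0 0 0 0;-0.023 -0.15 0 0 0 0 0;-0.023 -0.15 0 0 0 0 0'|grep -E 'pos|contact'
```

```text
tool_pos: [0.606, -0.0876, 0.0356]
contact_force: [0.7, 11.7, -0.5]
```

```bash
python3 -m creep '-0.023 -0.15 0 0 0 0 0;-0.023 -0.15 0 0 0 0 0;-0.023 -0.15 0 0 0 0 0;-0.023 -0.15 0 0 0 0 0'|grep -E 'pos|contact|finger|width'
```

```text
tool_pos: [0.6051, -0.0937, 0.0356]
contact_force: [0.1, 11.9, -0.4]
gripper_width: 0.122
finger_force: 68.4
```

```bash
python3 -m creep '-0.023 -0.15 0 0 0 0 0;-0.023 -0.15 0 0 0 0 0;-0.023 -0.15 0 0 0 0 0;-0.015 -0.1 0 0 0 0 0'|grep -E 'pos|contact|finger|time'
```

```text
time: 16.85
tool_pos: [0.6042, -0.0994, 0.0356]
contact_force: [1.1, 10.1, -0.1]
finger_force: 68.4
```

```bash
python3 -m creep '-0.015 -0.1 0 0 0 0 0;-0.015 -0.1 0 0 0 0 0;0 0 0 0 0 0 0'|grep -E 'pos|contact'
```

```text
tool_pos: [0.6038, -0.1019, 0.0356]
contact_force: [0.4, 8.8, -1.1]
```

```bash
python3 -m creep '-0.015 -0.1 0 0 0 0 0;0 0 0 0 0 0 0'|grep -E 'pos|contact'
```

```text
tool_pos: [0.6037, -0.1029, 0.0356]
contact_force: [0.8, 9.1, -0.7]
```

```bash
python3 -m creep '0.015 0.1 0 0 0 0 0;0.046 0.3 0 0 0 0 0;0.077 0.5 0 0 0 0 0;0.124 0.8 0 0 0 0 0;0.155 1 0 0 0 0 0;0.155 1 0 0 0 0 0;0.155 1 0 0 0 0 0;0.155 1 0 0 0 0 0;0.155 1 0 0 0 0 0;0.155 1 0 0 0 0 0'|grep -E 'pos|contact'
python3 -m creep '0 0 2 0 0 0 0;0 0 3 0 0 0 0;0 0 3.5 0 0 0 0;0 0 0 0 0 0 0'|grep -E 'pos|contact'
python3 - <<'E'
from h import *
s=status.read_state();R=Rn.from_quat(s['tcp_rot']).as_matrix()
print(s['time'],s['tool_pos'],R[:,0].round(4))
im=imaging.camera('wrist');cv2.imwrite('pics/w8.png',im)
for c in cv2.findContours(redm(im),0,1)[0]:
    if cv2.contourArea(c)>40: print(cv2.boundingRect(c),cv2.minAreaRect(c))
E
```

```text
tool_pos: [0.6153, -0.0283, 0.0354]
contact_force: [0.7, 0.2, -1.1]
tool_pos: [0.6184, -0.0282, 0.1253]
contact_force: [0.6, -0.7, 0.0]
18.75 [ 0.61839838 -0.02818497  0.12530836] [0.1493 0.9888 0.0015]
(303, 215, 32, 221) ((318.5, 325.0), (220.0, 31.0), 90.0)
```

No slip in the grip (the mask is identical to before), so the pin is at least 32 mm deep. I'll carry the punch back to the rest.

```bash
python3 -m creep '-0.64 3.19 0 0 0 0.0498 0;-0.64 3.19 0 0 0 0.0498 0;-0.64 3.19 0 0 0 0.0498 0;-0.64 3.19 0 0 0 0.0498 0;-0.64 3.19 0 0 0 0.0498 0;-0.64 3.19 0 0 0 0.0498 0;-0.64 3.19 0 0 0 0.0498 0;-0.64 3.19 0 0 0 0.0498 0;-0.64 3.19 0 0 0 0.0498 0;0 0 0 0 0 0 0'
python3 -m creep '0 0 -3 0 0 0 0;0 0 -3 0 0 0 0;0 0 -2 0 0 0 0;0 0 0 0 0 0 0;0 0 0 0 0 0 0'
```

```text
time: 19.8
tool_pos: [0.5545, 0.2641, 0.1195]
tcp_rot: [0.591, 0.807, 0.001, -0.002]
contact_force: [-1.1, 0.5, -0.3]
gripper_width: 0.119
finger_force: 68.6
time: 20.3
tool_pos: [0.5572, 0.2575, 0.04]
tcp_rot: [0.594, 0.804, -0.001, -0.0]
contact_force: [0.5, 1.1, 0.4]
gripper_width: 0.126
finger_force: 68.6
```

```bash
python3 -m creep '0 0 -1.5 0 0 0 0;0 0 -1 0 0 0 0;0 0 -0.7 0 0 0 0;0 0 -0.4 0 0 0 0;0 0 -0.2 0 0 0 0;0 0 0 0 0 0 0'|grep -E 'pos|contact'
```

```text
tool_pos: [0.5576, 0.2579, 0.0023]
contact_force: [-0.8, 0.2, -0.9]
```

```bash
python3 -m creep '0 0 -0.1 0 0 0 0;0 0 0 0 0 0 0'|grep -E 'pos|contact'
```

```text
tool_pos: [0.5578, 0.258, 0.0017]
contact_force: [0.3, -0.2, -1.2]
```

```bash
python3 -m creep '0 0 -0.1 0 0 0 0;0 0 0 0 0 0 0'|grep -E 'pos|contact'
```

```text
tool_pos: [0.5579, 0.258, 0.0008]
contact_force: [-0.3, -1.1, 4.0]
```

```bash
python3 -m creep '0 0 0 0 0 0 0.2;0 0 0 0 0 0 0.3;0 0 0 0 0 0 0.5;0 0 0 0 0 0 0.5;0 0 0 0 0 0 0.5;0 0 1 0 0 0 0.5;0 0 3 0 0 0 0.5;0 0 4 0 0 0 0.5;0 0 4 0 0 0 0.5;0 0 4 0 0 0 0.5'|grep -E 'pos|contact|width'
python3 -m creep '0 0 3 0 0 0 0.5;0 0 1 0 0 0 0.5;0 0 0 0 0 0 0.5;0 0 0 0 0 0 0.5' >/dev/null
python3 - <<'E'
from h import *
s=status.read_state();im=imaging.camera('wrist');print(s['time'],s['tool_pos'],s['contact_force'])
for c in cv2.findContours(redm(im),0,1)[0]:
    if cv2.contourArea(c)<60: continue
    X=np.array([onz('wrist',p,.051,s)[:2] for p in c[:,0,:].astype(float)])
    r=cv2.minAreaRect((X*1000).astype('float32'));print(cv2.boundingRect(c),np.round(r[0],1),np.round(r[1],1),round(r[2],2))
a,b=imaging.camera('scene'),imaging.camera('side');A,B=cv2.imread('pics/scene0.png'),cv2.imread('pics/side0.png')
for n,p,q,(x,y,w,h) in(('scene',a,A,(375,275,85,45)),('side',b,B,(245,275,50,75))):
    print(n,'rest diff px>60:',int((np.abs(p[y:y+h,x:x+w].astype(int)-q[y:y+h,x:x+w]).max(2)>60).sum()))
E
```

```text
tool_pos: [0.5573, 0.258, 0.1628]
contact_force: [0.9, 0.6, -0.2]
gripper_width: 0.5
22.7 [0.55707338 0.25736994 0.1994134 ] [ 0.6437194  -0.55122401 -1.37879688]
(314, 158, 13, 107) [557.6 257.1] [11.2 98.9] 17.48
scene rest diff px>60: 0
side rest diff px>60: 0
```

```bash
python3 -c "from bench import bot;print(bot.hand_in())"
```

```text
the job is handed in; nothing more can be done
None
```

I handed the job in at about 23 s: the pin is driven an estimated 33–37 mm deep, with no more than about 12 N read at the wrist, and the punch lies back on its rest within about 1 mm of its first pose; no verdict was returned. On the way, a first grasp closed just above the punch, and finding the true fingertip height pressed it onto its rest with about 65 N (only fingertips and punch were in contact).

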